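# Hang the bolt pail on the sliding hook

### The job

Clear the bolt pail off the bench: hang it by its handle in the hook of the pole stand, so that it hangs free, upright and still with its three bolts still inside. The hook slides on its pole and may be set at any height, so find it first; lower the pail gently into it without banging or forcing the stand, and leave the other things on the bench alone.

Things in the scene. Friction and masses are not known exactly. Their poses are not given: they have to be found in the camera images.
- pail: Open round bare-metal pail, 75 mm high, 90 mm across the rim (76 mm at the foot), 0.3 to 0.5 kg with the bolts. Origin: centre of its underside, z up. A rigid arched handle of 8 mm round bar stands up in its y-z plane from side to side, 102 mm wide overall; 57 mm are free between the rim's level and the underside of the handle's middle. The bar is pinched across x.
- handle_top (a point): Middle and highest point of the pail's handle, on the bar's centre line, 136 mm above the pail's underside; axes as the pail's. The centre line falls straight to 8 mm below this point at y = +-36 mm, then to 24 mm below it at y = +-47 mm, and runs straight down from there.
- stand: Steel pole stand, fixed to the bench. Origin: on the bench surface, straight under the bottom of the hook's valley; z up, x points level from the valley to the pole. The hook's height is NOT part of this pose: the bar's centre at the valley's bottom lies anywhere from 160 to 250 mm above the bench and must be felt or seen. The clamp that holds it is tight and slips only above about 80 N.
- stand_foot (a point): On the pole's axis, on top of the foot plate (120 mm square, 12 mm thick), at x = 150 mm in the stand's frame. The pole is 20 mm thick and 334 mm high. A clamp on it, 34 mm square and 36 mm high, with a small thumb screw, carries the hook arm.
- pole_top (a point): Top of the pole, axes as the stand's. Hook: 10 mm round bar pointing to -x at the stand's y = 0. Its centre line, over the valley's: +12 mm (so the arm's top is at +17 mm) level from stand x = 135 to 30 mm; 0 from x = 12 to -12 mm; +10 mm at x = -24 mm, then straight up; the tip's top is at +28 mm. A handle resting in the valley has its centre line 9 mm above the valley bar's.
- bolt0: Loose steel bolt in the pail: hexagon-like head 24 mm wide and 9 mm high, shank 12 mm thick, 35 mm long in all, 30 g. Origin: middle of the head's outer face; z along the shank.
- bolt1: A second bolt, the same.
- bolt2: A third bolt, the same.
- screwdriver: Bystander: screwdriver 200 mm long with a black handle, lying on the bench.
- offcut: Bystander: flat wood offcut, 50 x 90 x 22 mm, lying on the bench.
- wax_can: Bystander: closed grey can, 66 mm across, 90 mm high, standing on the bench.

How it is judged:
By the outcome, as a careful person would: the job done as asked, in the order asked, and still so for the second after the job is handed in, with the robot touching nothing.
It also fails if it takes over 69 s, if anything falls off the work surface, if the arm or the gripper's body presses on something with over 40 N, if the wrist force passes 120 N, or if a joint passes its speed limit or range.

### The arm

A 6-joint arm with a two-finger parallel gripper is mounted at the origin on the work surface. World frame = base frame: x ahead of the robot, y to its left, z up, the work surface at z = 0. Lengths are in mm, angles in rad, forces in N, time in s.
With the tool pointing down it reaches from about 425 to 950 mm from the base axis. Payload 3.5 kg.
Tool frame: the origin (TCP) lies at the very end of the fingers, on their centre line; the grasp point (between the pads) lies 19 mm behind it (manip.hold_point_z is the distance from the TCP to the grasp point, in mm); z points along the fingers, y is the line along which they close (so a half turn about z gives the same grasp; the last joint's range is limited). The gripper opens to 85 mm and grips with 20 to 120 N. Pads are 22 mm wide; open, the fingers measure 114 mm over their backs; the gripper's body (76 mm by 85 mm) begins 54 mm behind the grasp point. The pads swing forward as they close: fully open they stand 13 mm farther back than shut.
Start: joints at [0.964, 0.286, 1.577, -0, 1.279, -0.15], TCP at [297.691, 605.794, 231.325] pointing down, gripper open.
Joint ranges: [-2.77, 2.77], [-0.9, 2.22], [0.21, 2.48], [-1.53, 4.67], [0.24, 2.81], [-2.84, 2.84]. Speed limits (rad/s): [2.79, 2.79, 3.14, 3.14, 3.14, 3.14].

### API

Orientations are given as a unit quaternion [w, x, y, z].
In Python, from bench import readout, optics, manip gives the robot as it stands.
- The arm moves only by the shell command python3 -m jog 'ROWS' [FORCE]. ROWS is text: rows parted by semicolons, each of 7 numbers parted by spaces: the shift along the tool's x, y, z normalised to -1 to 1, where 1 is 80 cm, then the turn, a rotation vector about the tool's x, y, z normalised to -1 to 1, where 1 is 90 degrees, then the opening, from 0 (shut) to 1 (fully open). In form: x y z ax ay az grip; .... A call has 1 to 12 rows; each row is the pose to reach, as a shift and turn from the pose commanded when the call began, along the tool's axes at that moment; what a row does not reach only later rows make up. A row lasts 1/10 s, in which the tool goes at most 50 mm and 8.59 degrees, less where a joint would pass 70% of its speed; a pose out of reach is approached as far as the arm can. A call with a number of a shift or a turn outside -1 to 1 is refused whole. A call with a gripper value outside its range is refused whole. The fingers move at their own pace and stop on an object; FORCE is the grip in N (left out, the last holds). Time passes only in rows, so rows that repeat a pose let the fingers close. It gives the time, the measured TCP pose, the force, the opening and the grip force at its end, in the units of the state.
- readout.state(): the state, without advancing time (a new reading comes with each control period).
- optics.grab_frame(name): name is "side" or "top"; returns a dict with "img" (420x560x3 uint8, blue, green, red), "z_map" (420x560 float32, mm along the optical axis (not along the pixel's ray), 0 where there is no reading), "vertical_fov" (degrees; the focal length in pixels is half the picture's height over the tangent of half this angle, whatever the lens; pixels are square), "cx", "cy" (the principal point, pixels), "k1" (the pictures are not rectified: a ray, as slopes to the right and down, at radius r is drawn at 1 + k1 r^2 times it, then the intrinsics apply), "R" (3x3) and "t" (3): a world point X has camera coordinates R X + t. Camera axes: x right, y down, z forward; pixel columns grow to the right and rows downward; lengths in mm; the calibration is good to about 2 mm. A picture is of the moment at which its call begins.
- manip.hand_in(): hands the job in; it is judged then, once.
The state is a dict: "t": time; "joints": joint angles; "qvel": joint speeds; "tau": joint torques, N m; "tool_pos": TCP position; "orientation": TCP orientation; "ft_force": force on the tool from outside, world axes, zero at the start; "torque": the same for the moment, N m; "finger_gap": finger opening in mm; "gripper_force": force on a finger pad.
Only numpy, scipy, OpenCV 4.12 (cv2) and the standard library are available. Lean on these libraries where they do the work, as an engineer would, in place of code of your own. Each camera call takes 0.05 s, during which the arm holds its last target. There are 200 camera calls.

## Working session

There is one attempt and no reset: what is moved stays moved. The work goes in short steps, Python scripts to look and compute and a shell command to move; the robot and the scene stay as the last step left them, time stands still between calls to the robot, and variables do not carry over. Pictures are saved under pics/ and viewed, at most 10 in all, crops included, and the job is handed in when it is done.

```bash
mkdir -p pics
cat > h.py <<'E'
import numpy as np,cv2,pickle
from bench import readout,optics,manip
def grab(n,tag):
    f=optics.grab_frame(n); pickle.dump(f,open(f'pics/{tag}.pkl','wb')); cv2.imwrite(f'pics/{tag}.png',f['img']); return f
def load(tag): return pickle.load(open(f'pics/{tag}.pkl','rb'))
def ray(f,u,v):
    F=210/np.tan(np.radians(f['vertical_fov'])/2)
    d=np.array([(u-f['cx'])/F,(v-f['cy'])/F]); s=d.copy()
    for _ in range(30): s=d/(1+f['k1']*(s@s))
    return np.array([s[0],s[1],1.])
def world(f,u,v,z=None):
    r=ray(f,u,v); z=f['z_map'][int(round(v)),int(round(u))] if z is None else z
    return np.asarray(f['R']).T@(r*z-np.asarray(f['t']))
def line(f,u,v):
    R=np.asarray(f['R']); return -R.T@f['t'], R.T@ray(f,u,v)
def tri(obs):
    A=np.zeros((3,3));b=np.zeros(3)
    for f,u,v in obs:
        o,d=line(f,u,v); d=d/np.linalg.norm(d); P=np.eye(3)-np.outer(d,d); A+=P;b+=P@o
    X=np.linalg.solve(A,b)
    return X,[round(float(np.linalg.norm(np.cross(X-line(f,u,v)[0],line(f,u,v)[1]/np.linalg.norm(line(f,u,v)[1])))),1) for f,u,v in obs]
def onplane(f,u,v,z):
    o,d=line(f,u,v); return o+d*(z-o[2])/d[2]
def cloud(f):
    H,W=f['z_map'].shape;F=210/np.tan(np.radians(f['vertical_fov'])/2)
    u,v=np.meshgrid(np.arange(W),np.arange(H)); d=np.stack([(u-f['cx'])/F,(v-f['cy'])/F],-1);s=d.copy()
    for _ in range(30): s=d/(1+f['k1']*(s**2).sum(-1,keepdims=True))
    r=np.concatenate([s,np.ones((H,W,1))],-1)*f['z_map'][...,None]
    return (r-np.asarray(f['t']))@np.asarray(f['R'])
E
python3 - <<'E'
from h import *
a=grab('side','s0');b=grab('top','t0')
for f in(a,b): print({k:f[k] for k in('vertical_fov','k1','cx','cy')},np.round(-np.asarray(f['R']).T@f['t']),np.round(f['R'],3).tolist())
s=readout.state();print(s)
E
```

```text
{'vertical_fov': 57.76205622810737, 'k1': -0.020328031664331878, 'cx': 285.45969771813105, 'cy': 209.94604941341888} [363. 562. 772.] [[-0.931, -0.366, 0.005], [-0.257, 0.644, -0.721], [0.261, -0.672, -0.693]]
{'vertical_fov': 42.9888854601819, 'k1': -0.1880524840719968, 'cx': 275.736616001181, 'cy': 214.3895652484241} [ 436.   23. 1320.] [[-0.007, -1.0, -0.004], [-0.991, 0.007, -0.132], [0.132, 0.003, -0.991]]
{'t': 0.1, 'joints': array([ 9.64028064e-01,  2.87097563e-01,  1.57803185e+00, -2.64384541e-05,
        1.27862333e+00, -1.50020863e-01]), 'qvel': array([-1.35878232e-04, -6.64290852e-04, -3.65272099e-03,  2.73986508e-05,
        3.80922742e-04, -1.18281493e-04]), 'tau': array([ 1.69639068e-03, -4.07291365e+01, -2.93702602e+01, -1.18376197e-04,
        3.40554630e-03,  3.50710752e-05]), 'tool_pos': array([297.34162575, 605.31206557, 230.0711738 ]), 'orientation': array([-3.87240259e-04,  2.26389895e-01,  9.74036164e-01, -1.00831626e-03]), 'ft_force': array([-0.21092771, -0.66387153, -0.0460491 ]), 'torque': array([ 0.01553748, -0.04315934,  0.01734223]), 'gripper_force': 0.0, 'finger_gap': 85.63178130948963}
```

View pics/s0.png

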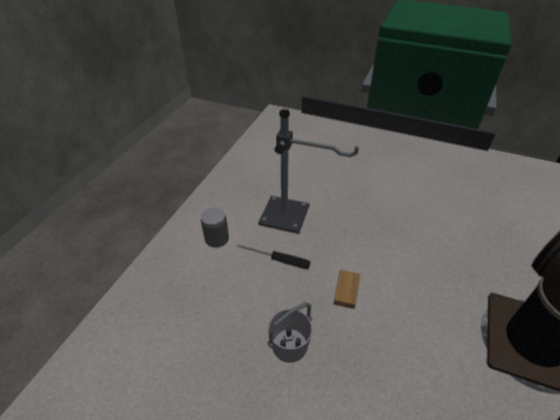

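View pics/t0.png

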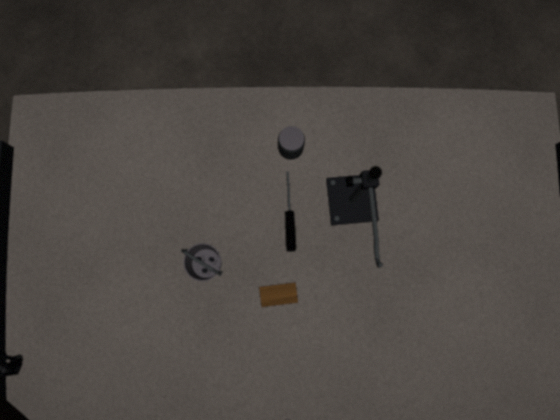

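The side view shows the pail near (290,335), its handle from about (270,345) to (309,308), the hook valley near (345,153) and the pole top at (284,113). In the top view, the pail is at (204,262), the pole top at (375,173) and the hook tip at (379,263). Next I'll enlarge crops of the pail and the hook.

Run:
```python
from h import *
a,b=load('s0'),load('t0')
def crop(f,x,y,w,h,s): return cv2.convertScaleAbs(cv2.resize(f['img'][y:y+h,x:x+w],None,fx=s,fy=s,interpolation=cv2.INTER_CUBIC),alpha=1.8)
A=np.hstack([crop(a,255,290,65,50,6),crop(a,270,100,65*1,50,6)])
B=np.hstack([crop(b,175,240,65,50,6),crop(a,310,125,65,50,6)])
cv2.imwrite('pics/c1.png',np.vstack([A,B]))
cv2.imwrite('pics/c2.png',crop(b,320,160,75,115,5))
for f in(a,b):
  P=cloud(f);
  if f is a: 
    m=(f['z_map']>0)
    for r in(140,150,155): print(r,[(c,np.round(P[r,c]).tolist()) for c in range(290,358,6)])
  z=P[...,2]; m=(f['z_map']>0)&(z>20)&(P[...,0]>380)&(P[...,0]<620)&(P[...,1]>60)&(P[...,1]<330)
  print(np.round(np.percentile(P[m],[1,50,99],axis=0)))
```

```text
140 [(290, [632.0, -160.0, 263.0]), (296, [618.0, -163.0, 265.0]), (302, [605.0, -168.0, 264.0]), (308, [710.0, -553.0, 3.0]), (314, [690.0, -564.0, 1.0]), (320, [670.0, -572.0, 0.0]), (326, [650.0, -582.0, -0.0]), (332, [629.0, -585.0, 3.0]), (338, [610.0, -598.0, -0.0]), (344, [590.0, -607.0, -1.0]), (350, [569.0, -614.0, -0.0]), (356, [549.0, -622.0, 0.0])]
150 [(290, [747.0, -469.0, 3.0]), (296, [730.0, -483.0, -1.0]), (302, [710.0, -491.0, -1.0]), (308, [689.0, -493.0, 3.0]), (314, [670.0, -503.0, 2.0]), (320, [651.0, -512.0, 1.0]), (326, [630.0, -514.0, 5.0]), (332, [611.0, -525.0, 3.0]), (338, [517.0, -174.0, 255.0]), (344, [573.0, -544.0, 0.0]), (350, [554.0, -556.0, -2.0]), (356, [475.0, -175.0, 265.0])]
155 [(290, [737.0, -443.0, 3.0]), (296, [717.0, -449.0, 4.0]), (302, [699.0, -460.0, 1.0]), (308, [679.0, -464.0, 4.0]), (314, [660.0, -471.0, 5.0]), (320, [642.0, -483.0, 1.0]), (326, [622.0, -490.0, 2.0]), (332, [603.0, -496.0, 3.0]), (338, [584.0, -505.0, 2.0]), (344, [501.0, -174.0, 245.0]), (350, [487.0, -174.0, 248.0]), (356, [527.0, -532.0, -0.0])]
[[401.  62.  21.]
 [489. 190.  59.]
 [534. 244. 140.]]
[[393.  61.  21.]
 [488. 206.  69.]
 [532. 242. 142.]]
```

View pics/c1.png

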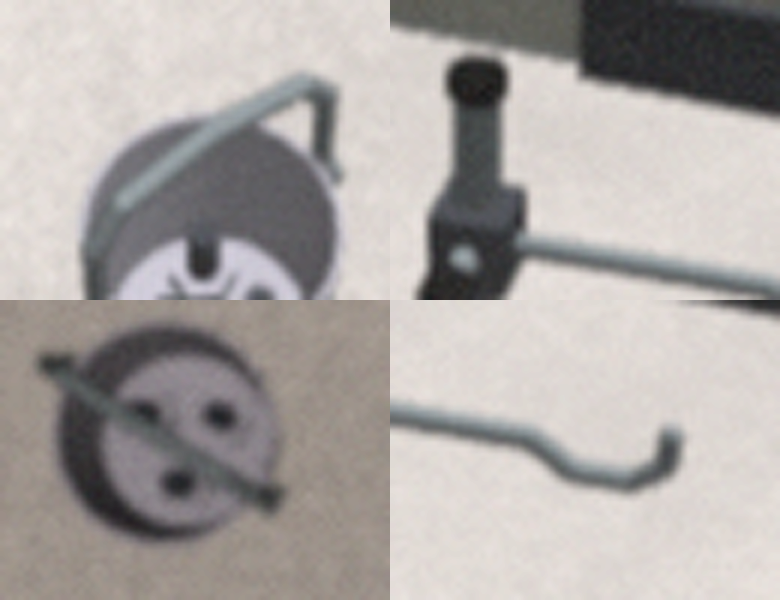

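View pics/c2.png

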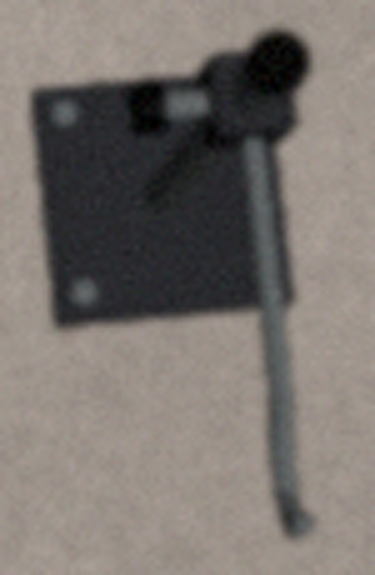

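Enlarged side crop: the handle's bends are at crop pixels (122,200) and (305,82). The valley's corners are at (185,170) and (240,183), and the hook tip is at (282,132). In the top crops, the handle ends are at (55,62) and (270,195), the hook tip at (298,522) and the pole top at (277,60).

Run:
```python
from h import *
a,b=load('s0'),load('t0')
c=lambda x,y,s,ox,oy:((x+.5)/s-.5+ox,(y+.5)/s-.5+oy)
S=lambda x,y:(a,*c(x,y,6,255,290)); T=lambda x,y:(b,*c(x,y,6,175,240))
p=lambda *o:[np.round(q,1).tolist() for q in tri(o)]
print('handle mid',p(S(213,140),T(163,129)))
print('end A',p(S(97,245),T(270,195)),'end B',p(S(327,98),T(55,62)))
H=lambda x,y:(a,*c(x,y,6,310,125)); K=lambda x,y:(b,*c(x,y,5,320,160))
print('tip',p(H(282,132),K(298,522)));
print('poletop',p((a,*c(476-390,80,6,270,100)),K(277,60)))
print('arm root',p((a,*c(520-390,242,6,270,100)),K(257,142)))
for f in(a,b):
  P=cloud(f);m=(f['z_map']>0)
  h=P[m&(P[...,2]>122)&(P[...,0]>380)&(P[...,0]<620)&(P[...,1]>60)&(P[...,1]<330)]
  C=h.mean(0);u=np.linalg.svd((h-C)[:,:2])[2][0];d=(h-C)[:,:2]@u
  print('handle',len(h),C,h[:,2].max(),u,np.degrees(np.arctan2(u[1],u[0])),'mid',C[:2]+u*(d.min()+d.max())/2,d.min(),d.max())
  # pail rim
  r=P[m&(P[...,2]>66)&(P[...,2]<80)&(P[...,0]>380)&(P[...,0]<620)&(P[...,1]>60)&(P[...,1]<330)]
  print('rim',len(r),(r.min(0)+r.max(0))/2,r.max(0)-r.min(0),cv2.minEnclosingCircle(r[:,:2].astype(np.float32)))
  k=P[m&(P[...,2]>225)&(P[...,2]<300)&(P[...,0]>440)&(P[...,0]<600)&(P[...,1]>-230)&(P[...,1]<-130)]
  k=k[np.argsort(k[:,0])]
  C=k.mean(0);print('hook',len(k),C,np.polyfit(k[:,0],k[:,1],1))
  for x in range(460,600,8):
    q=k[(k[:,0]>=x)&(k[:,0]<x+8)]
    if len(q):print(x+4,len(q),np.round(q[:,1].mean(),1),np.round(np.percentile(q[:,2],[10,50,90]),1))
  pt=P[m&(P[...,2]>320)&(P[...,1]<-100)&(P[...,0]>550)&(P[...,0]<750)];print('pole',len(pt),np.median(pt,0) if len(pt) else '')
print(p((a,*c(185,170,6,310,125))),[np.round(onplane(H(x,y)[0],*H(x,y)[1:],z=z),1).tolist() for z in(250,255) for x,y in((142,137),(185,170),(212,177),(240,183))])
```

```text
handle mid [[492.2, 194.1, 121.5], [2.0, 2.0]]
end A [[503.7, 177.5, 13.4], [37.7, 37.7]] end B [[481.5, 217.0, 201.8], [28.9, 28.9]]
tip [[475.2, -177.5, 273.0], [0.2, 0.2]]
poletop [[649.1, -164.1, 329.3], [0.4, 0.4]]
arm root [[630.8, -167.9, 258.4], [1.0, 1.0]]
handle 193 [493.749621   204.23058011 134.34384316] 142.05168170057507 [0.53496295 0.84487552] 57.658600872091284 mid [491.46255852 200.6185859 ] -48.921502752000976 40.371144406648305
rim 359 [492.37075366 200.90120469  72.65681602] [89.28827041 90.42314157 13.05146154] ((492.2454833984375, 199.82765197753906), 52.0978889465332)
hook 232 [ 529.37139261 -171.64327919  258.11557787] [ 7.42481789e-02 -2.10948141e+02]
472 25 -175.4 [255.9 263.7 273.2]
480 24 -174.7 [249.  256.2 271. ]
488 14 -175.3 [244.2 250.2 253.2]
496 11 -174.7 [245.7 249.9 251. ]
504 10 -173.8 [245.4 248.7 251.7]
512 15 -173.4 [246.4 250.1 253.3]
520 13 -172.6 [250.4 255.1 258.1]
528 11 -171.5 [256.8 259.7 262.4]
536 9 -172.1 [257.2 259.8 262. ]
544 13 -170.4 [257.2 261.7 263.3]
552 10 -170.2 [257.4 260.3 263.3]
560 14 -169.5 [258.8 261.8 264.1]
568 15 -
[... 786 characters left out ...]
6.8 250.6 253.7]
512 18 -174.8 [250.7 253.2 257.8]
520 18 -173.7 [254.6 259.2 262.1]
528 16 -173.4 [260.5 262.8 264.3]
536 17 -173.2 [260.8 263.1 266.1]
544 18 -172.8 [260.8 262.7 265.1]
552 22 -172.6 [260.3 263.1 265.6]
560 19 -171.4 [260.9 263.5 266.2]
568 19 -171.1 [260.7 263.3 265.6]
576 22 -170.2 [260.4 262.6 265.8]
584 18 -170.2 [260.  263.1 265.2]
592 20 -168.5 [260.2 262.9 266.2]
600 9 -168.4 [262.1 263.  265.8]
pole 128 [ 646.8779687  -163.25694953  335.09639763]
[[321.7, 766.0, 917.6], [0.0]] [[531.6, -187.2, 250.0], [509.7, -171.8, 250.0], [498.6, -171.2, 250.0], [487.4, -171.5, 250.0], [530.0, -180.1, 255.0], [508.3, -164.8, 255.0], [497.3, -164.2, 255.0], [486.3, -164.4, 255.0]]
```

```bash
cat > go.py <<'E'
# usage: go.py x y z yaw_y_deg : gives rows' numbers for a vertical tool from the measured pose
import sys
from h import *
from scipy.spatial.transform import Rotation as Ro
s=readout.state(); w,x,y,z=s['orientation']; R=Ro.from_quat([x,y,z,w])
g=np.radians(float(sys.argv[4])); Y=np.array([np.cos(g),np.sin(g),0]);Z=np.array([0,0,-1.]);X=np.cross(Y,Z)
d=R.inv().apply(np.array(sys.argv[1:4],float)-s['tool_pos'])/800
r=(R.inv()*Ro.from_matrix(np.column_stack([X,Y,Z]))).as_rotvec()/(np.pi/2)
print(np.round(d,4),np.round(r,4))
E
python3 -m jog '-0.444 -0.318 0 0 0 1 1;-0.444 -0.318 0 0 0 1 1;-0.444 -0.318 0 0 0 1 1;-0.444 -0.318 0 0 0 1 1;-0.444 -0.318 0 0 0 1 1;-0.444 -0.318 0 0 0 1 1;-0.444 -0.318 0 0 0 1 1;-0.444 -0.318 0 0 0 1 1;-0.444 -0.318 0 0 0 1 1;-0.444 -0.318 0 0 0 1 1;-0.444 -0.318 0 0 0 1 1;-0.444 -0.318 0 0 0 1 1'
python3 go.py 504.2 220.7 160 -32
```

```text
t: 1.3
tool_pos: [504.1, 220.2, 230.7]
orientation: [-0.0, 0.849, 0.528, -0.001]
ft_force: [-0.7, -0.3, -0.2]
finger_gap: 85.8
gripper_force: 0.0
[ 0.0006 -0.0001  0.0884] [-0.0005  0.0004  0.0642]
```

```bash
python3 -m jog '0 0 0.03 0 0 0.064 1;0 0 0.06 0 0 0.064 1;0 0 0.088 0 0 0.064 1;0 0 0.088 0 0 0.064 1'
python3 - <<'E'
from h import *
b=grab('top','t1');a=grab('side','s1')
c=[cv2.convertScaleAbs(cv2.resize(f['img'][y:y+75,x:x+75],None,fx=5,fy=5,interpolation=cv2.INTER_CUBIC),alpha=1.8) for f,x,y in((a,255,280),(b,170,220))]
cv2.imwrite('pics/c3.png',np.hstack(c))
E
python3 go.py 504.2 220.7 111 -32
```

```text
t: 1.7
tool_pos: [501.3, 220.4, 156.8]
orientation: [-0.001, 0.874, 0.486, -0.004]
ft_force: [-0.2, -0.4, 0.2]
finger_gap: 85.2
gripper_force: 0.0
[-0.0001  0.0005  0.0623] [-0.0004  0.0005  0.0017]
```

View pics/c3.png

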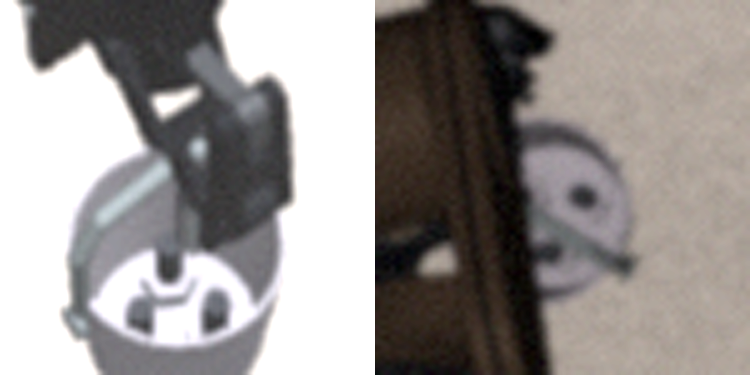

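The crop shows the fingers straddling the handle near its right shoulder, at about (200,160) in the left half, with the bolts standing clear below. Next I'll descend and grip.

```bash
python3 -m jog '0 0 0.02 0 0 0 1;0 0 0.04 0 0 0 1;0 0 0.055 0 0 0 1;0 0 0.0615 0 0 0 1;0 0 0.0615 0 0 0 1;0 0 0.0615 0 0 0 1' 
python3 -m jog '0 0 0 0 0 0 0.4;0 0 0 0 0 0 0.3;0 0 0 0 0 0 0.2;0 0 0 0 0 0 0.1;0 0 0 0 0 0 0;0 0 0 0 0 0 0;0 0 0 0 0 0 0;0 0 0 0 0 0 0;0 0 0 0 0 0 0' 80
```

```text
t: 2.4
tool_pos: [504.9, 221.0, 112.6]
orientation: [0.0, 0.874, 0.485, 0.001]
ft_force: [-0.3, -0.6, 0.8]
finger_gap: 85.4
gripper_force: 0.0
t: 3.3
tool_pos: [504.5, 220.8, 111.9]
orientation: [0.0, 0.874, 0.485, 0.0]
ft_force: [1.9, -0.4, 0.4]
finger_gap: 5.1
gripper_force: 78.3
```

```bash
python3 -m jog '0 0 -0.005 0 0 0 0;0 0 -0.01 0 0 0 0;0 0 -0.02 0 0 0 0;0 0 -0.03 0 0 0 0;0 0 -0.04 0 0 0 0;0 0 -0.05 0 0 0 0;0 0 -0.055 0 0 0 0;0 0 -0.055 0 0 0 0;0 0 -0.055 0 0 0 0'
python3 - <<'E'
from h import *
a=grab('side','s2')
cv2.imwrite('pics/c4.png',cv2.convertScaleAbs(cv2.resize(a['img'][230:380,230:370],None,fx=4,fy=4,interpolation=cv2.INTER_CUBIC),alpha=1.8))
print(readout.state()['torque'])
E
```

```text
t: 4.2
tool_pos: [504.1, 220.8, 155.6]
orientation: [-0.0, 0.874, 0.485, -0.0]
ft_force: [-0.2, -0.5, -3.9]
finger_gap: 4.9
gripper_force: 78.1
[ 0.07106598 -0.08829593  0.0883207 ]
```

View pics/c4.png

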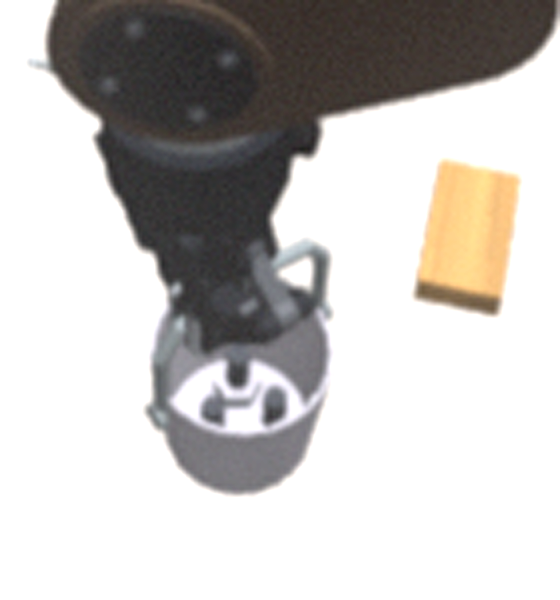

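Run:
```python
from h import *
a=load('s2');R=np.asarray(a['R']);F=210/np.tan(np.radians(a['vertical_fov'])/2)
def pr(X):
    c=R@X+a['t'];s=c[:2]/c[2];s=s*(1+a['k1']*(s@s));return (np.array([s[0]*F+a['cx'],s[1]*F+a['cy']])-[230,230]+.5)*4-.5
u=np.array([.53,.848,0])
for off in(25,15,5):
  print(off,[(y,np.round(pr(np.array([504.1,220.8,174.6+off*8/36])+u*(y-off)+[0,0,-dz])).tolist()) for y,dz in((-47,24),(-36,8),(0,0),(25,5.6),(36,8),(47,24))])
print('tip corners',[np.round(pr(np.array([504.1,220.8,155.6])+u*e)).tolist() for e in(-11,11)])
P=cloud(a);z=P[...,2];m=(a['z_map']>0)&(z>105)&(z<126)&(abs(P[...,0]-491)<60)&(abs(P[...,1]-200)<60)
q=P[m];A=np.c_[q[:,:2]-[491,199.5],np.ones(len(q))]
print(np.median(q,0),cv2.minEnclosingCircle(q[:,:2].astype(np.float32)))
```

```text
25 [(-47, [324.0, 254.0]), (-36, [308.0, 246.0]), (0, [247.0, 276.0]), (25, [202.0, 312.0]), (36, [182.0, 327.0]), (47, [162.0, 359.0])]
15 [(-47, [308.0, 267.0]), (-36, [291.0, 260.0]), (0, [229.0, 290.0]), (25, [184.0, 326.0]), (36, [164.0, 342.0]), (47, [144.0, 373.0])]
5 [(-47, [291.0, 280.0]), (-36, [274.0, 273.0]), (0, [211.0, 304.0]), (25, [165.0, 340.0]), (36, [145.0, 356.0]), (47, [126.0, 388.0])]
tip corners [[221.0, 321.0], [182.0, 347.0]]
[474.06500158 230.21414603 116.60095019] ((491.3680419921875, 201.46775817871094), 52.2911376953125)
```

The projection matches a grip 25 mm off the middle with no tilt. Next I'll lift, turn and carry the pail to a point in front of the hook tip.

```bash
python3 -m jog '0 0 -0.01 0 0 -0.02 0;0 0 -0.025 0 0 -0.06 0;0 0 -0.04 0 0 -0.1 0;0 0 -0.055 0 0 -0.14 0;0 0 -0.07 0 0 -0.18 0;0 0 -0.085 0 0 -0.22 0;0 0 -0.1 0 0 -0.26 0;0 0 -0.115 0 0 -0.3 0;0 0 -0.127 0 0 -0.34 0;0 0 -0.134 0 0 -0.38 0;0 0 -0.138 0 0 -0.4 0;0 0 -0.138 0 0 -0.4 0'; python3 go.py 427.5 -155 266 4
```

```text
t: 5.45
tool_pos: [504.2, 220.8, 266.1]
orientation: [-0.0, 0.682, 0.732, -0.0]
ft_force: [0.5, 0.1, -4.5]
finger_gap: 5.2
gripper_force: 78.1
[-4.618e-01 -1.290e-01  1.000e-04] [-0.0001 -0.      0.0007]
```

```bash
python3 -m jog '-0.01 -0.003 0 0 0 0 0;-0.03 -0.008 0 0 0 0 0;-0.06 -0.017 0 0 0 0 0;-0.09 -0.025 0 0 0 0 0;-0.12 -0.034 0 0 0 0 0;-0.15 -0.042 0 0 0 0 0;-0.18 -0.05 0 0 0 0 0;-0.21 -0.059 0 0 0 0 0;-0.24 -0.067 0 0 0 0 0;-0.265 -0.074 0 0 0 0 0;-0.28 -0.078 0 0 0 0 0;-0.285 -0.08 0 0 0 0 0'
python3 -m jog '-0.01 -0.003 0 0 0 0 0;-0.03 -0.008 0 0 0 0 0;-0.055 -0.015 0 0 0 0 0;-0.08 -0.022 0 0 0 0 0;-0.105 -0.029 0 0 0 0 0;-0.13 -0.036 0 0 0 0 0;-0.15 -0.042 0 0 0 0 0;-0.165 -0.046 0 0 0 0 0;-0.174 -0.048 0 0 0 0 0;-0.177 -0.049 0 0 0 0 0;-0.177 -0.049 0 0 0 0 0;-0.177 -0.049 0 0 0 0 0'
python3 go.py 427.5 -155 266 4
python3 - <<'E'
from h import *
a=grab('side','s3');b=grab('top','t3')
c=[cv2.convertScaleAbs(cv2.resize(f['img'][y:y+110,x:x+110],None,fx=3.6,fy=3.6,interpolation=cv2.INTER_CUBIC),alpha=1.8) for f,x,y in((a,300,100),(b,320,180))]
cv2.imwrite('pics/c5.png',np.hstack(c)); print(readout.state()['torque'])
E
```

```text
t: 6.65
tool_pos: [456.0, -12.6, 265.9]
orientation: [-0.0, 0.682, 0.731, -0.0]
ft_force: [0.4, 0.5, -4.0]
finger_gap: 5.1
gripper_force: 78.2
t: 7.85
tool_pos: [427.6, -154.7, 266.1]
orientation: [-0.0, 0.681, 0.732, 0.0]
ft_force: [0.6, 0.4, -3.5]
finger_gap: 5.7
gripper_force: 78.4
[-0.0004 -0.0002  0.0001] [ 0.     -0.0003  0.0012]
[ 0.09607212  0.00588185 -0.09930081]
```

View pics/c5.png

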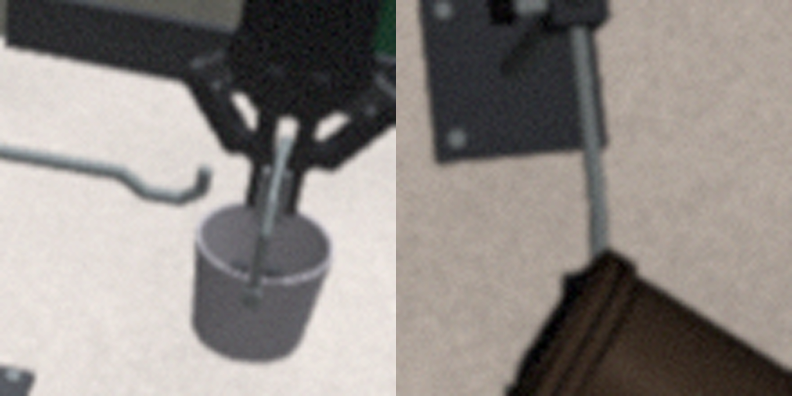

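The pail hangs in front of the hook tip at (205,175). Its handle runs from (287,130) to (270,230), then down to (255,295). I'll check its pose by projection and depth.

Run:
```python
from h import *
a=load('s3');R=np.asarray(a['R']);F=210/np.tan(np.radians(a['vertical_fov'])/2)
def pr(X):
    c=R@X+a['t'];s=c[:2]/c[2];s=s*(1+a['k1']*(s@s));return (np.array([s[0]*F+a['cx'],s[1]*F+a['cy']])-[300,100]+.5)*3.6-.5
ey=np.array([-.0698,.9976,0]);ex=np.array([.9976,.0698,0])
M=np.array([427.6,-154.7,290.7])-25*ey
print([(y,np.round(pr(M+ey*y-[0,0,dz])).tolist()) for y,dz in((-47,24),(-36,8),(0,0),(36,8),(47,24),(47,62))])
V=np.array([499,-175,246.])
print('hook',[np.round(pr(V+ex*x+[0,0,z])).tolist() for x,z in((-24,28),(-24,10),(-12,0),(12,0),(30,12),(60,12))])
c=lambda x,y:((x+.5)/3.6-.5+300,(y+.5)/3.6-.5+100)
P=cloud(a);z=P[...,2];m=(a['z_map']>0)&(abs(P[...,0]-M[0])<70)&(abs(P[...,1]-M[1])<70)
q=P[m&(z>225)&(z<236)];print('rim-ish',q.max(0),q.min(0),cv2.minEnclosingCircle(q[:,:2].astype(np.float32)))
for uv in((284,140),(280,165),(275,200),(271,228)):
  u,v=c(*uv); print(uv,np.round(world(a,u,v)), np.round((world(a,u,v)-M)@np.c_[ex,ey]))
```

```text
[(-47, [285.0, 151.0]), (-36, [287.0, 140.0]), (0, [282.0, 159.0]), (36, [272.0, 202.0]), (47, [265.0, 234.0]), (47, [255.0, 283.0])]
hook [[205.0, 168.0], [202.0, 192.0], [181.0, 201.0], [145.0, 194.0], [120.0, 174.0], [75.0, 166.0]]
rim-ish [ 474.17181251 -126.91550069  235.07549089] [ 384.65746889 -218.140583    225.02107806] ((429.3580017089844, -174.2179412841797), 47.69231414794922)
(284, 140) [ 433. -204.  289.] [  2. -25.]
(280, 165) [ 429. -173.  290.] [0. 6.]
(275, 200) [ 425. -141.  286.] [-1. 38.]
(271, 228) [ 423. -129.  274.] [-3. 51.]
```

```bash
python3 -m jog '0 0.005 0 0 0 0 0;0 0.013 0 0 0 0 0;0 0.023 0 0 0 0 0;0 0.033 0 0 0 0 0;0 0.043 0 0 0 0 0;0 0.053 0 0 0 0 0;0 0.063 0 0 0 0 0;0 0.073 0 0 0 0 0;0 0.081 0 0 0 0 0;0 0.086 0 0 0 0 0;0 0.0873 0 0 0 0 0;0 0.0873 0 0 0 0 0'
python3 -m jog '0 0 0.003 0 0 0 0;0 0 0.008 0 0 0 0;0 0 0.013 0 0 0 0;0 0 0.018 0 0 0 0;0 0 0.023 0 0 0 0;0 0 0.027 0 0 0 0;0 0 0.03 0 0 0 0;0 0 0.033 0 0 0 0;0 0 0.033 0 0 0 0'
python3 go.py 497.3 -150.1 230.4 4
python3 - <<'E'
from h import *
a=grab('side','s4')
cv2.imwrite('pics/c6.png',cv2.convertScaleAbs(cv2.resize(a['img'][90:230,260:400],None,fx=4.2,fy=4.2,interpolation=cv2.INTER_CUBIC),alpha=1.8)); print(readout.state()['torque'])
E
```

```text
t: 9.15
tool_pos: [497.2, -150.2, 266.0]
orientation: [-0.0, 0.682, 0.732, -0.0]
ft_force: [0.2, 0.1, -4.7]
finger_gap: 5.1
gripper_force: 78.2
t: 10.05
tool_pos: [497.0, -150.1, 239.3]
orientation: [-0.0, 0.682, 0.732, -0.0]
ft_force: [-0.3, 0.3, -3.1]
finger_gap: 5.1
gripper_force: 78.3
[0.     0.0003 0.0111] [-0.0004 -0.0003  0.0008]
[ 0.05345487 -0.01887438  0.02018188]
```

View pics/c6.png

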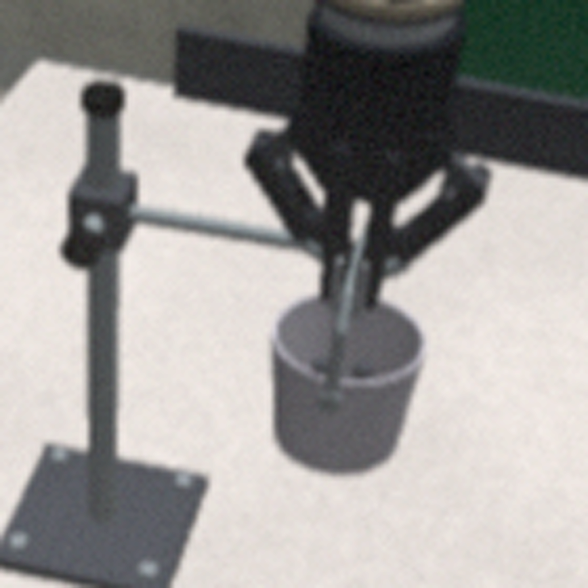

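The handle stands around the hook above the valley, at about (345,260), with nothing snagged. Next I'll lower in small steps and watch the force.

```bash
python3 -m jog '0 0 0.002 0 0 0 0;0 0 0.004 0 0 0 0;0 0 0.006 0 0 0 0;0 0 0.006 0 0 0 0;0 0 0.006 0 0 0 0'; python3 -m jog '0 0 0.001 0 0 0 0;0 0 0.002 0 0 0 0;0 0 0.002 0 0 0 0;0 0 0.002 0 0 0 0';python3 -c "
from h import *
print(readout.state()['torque'])"
```

```text
t: 10.6
tool_pos: [497.2, -150.2, 234.8]
orientation: [-0.0, 0.682, 0.732, -0.0]
ft_force: [-0.2, 0.1, -4.1]
finger_gap: 4.9
gripper_force: 78.3
t: 11.0
tool_pos: [497.2, -150.2, 233.3]
orientation: [-0.0, 0.682, 0.732, -0.0]
ft_force: [0.9, 0.8, -3.8]
finger_gap: 5.6
gripper_force: 78.3
[ 0.07085594 -0.02255505  0.05461065]
```

```bash
for i in 1 2; do python3 -m jog '0 0 0.001 0 0 0 0;0 0 0.002 0 0 0 0;0 0 0.002 0 0 0 0;0 0 0.002 0 0 0 0' | grep -E 'pos|ft_f'; done;python3 -c "
from h import *
print(readout.state()['torque'])"
```

```text
tool_pos: [497.2, -150.2, 231.7]
ft_force: [0.2, 0.7, -3.6]
tool_pos: [497.6, -150.7, 230.9]
ft_force: [0.6, -2.0, 0.2]
[-0.21481314 -0.0575958   0.00739067]
```

```bash
python3 -m jog '0 0 0 0 0 0 0;0 0 0 0 0 0 0;0 0 0 0 0 0 0' 20; python3 -m jog '0 0 0 0 0 0 0.08;0 0 0 0 0 0 0.1;0 0 0 0 0 0 0.13;0 0 0 0 0 0 0.16;0 0 0 0 0 0 0.2;0 0 0 0 0 0 0.24;0 0 0 0 0 0 0.28;0 0 0 0 0 0 0.32;0 0 0 0 0 0 0.36;0 0 0 0 0 0 0.4;0 0 0 0 0 0 0.4;0 0 0 0 0 0 0.4'
python3 - <<'E'
from h import *
a=grab('side','s5')
cv2.imwrite('pics/c7.png',cv2.convertScaleAbs(cv2.resize(a['img'][90:230,260:400],None,fx=4.2,fy=4.2,interpolation=cv2.INTER_CUBIC),alpha=1.8))
E
```

```text
t: 12.1
tool_pos: [497.6, -150.6, 230.8]
orientation: [0.001, 0.682, 0.732, 0.0]
ft_force: [0.1, -1.9, 1.4]
finger_gap: 5.3
gripper_force: 78.9
t: 13.3
tool_pos: [497.2, -150.2, 230.1]
orientation: [0.0, 0.682, 0.732, 0.0]
ft_force: [-0.2, 0.2, -0.7]
finger_gap: 34.5
gripper_force: 0.0
```

View pics/c7.png

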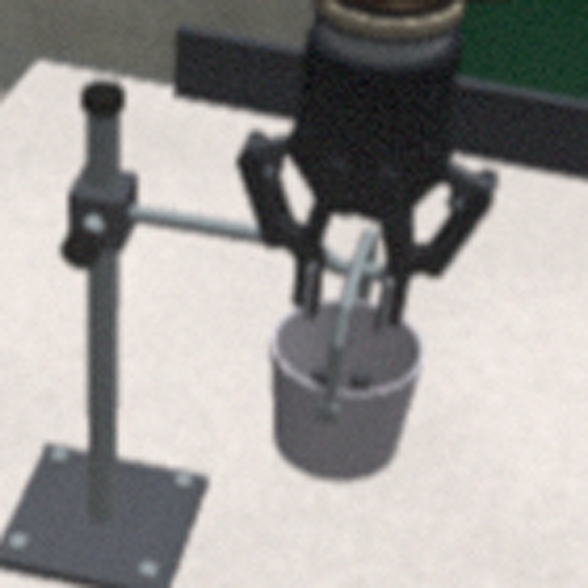

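The pail now hangs in the valley at about (355,265), and the fingers are open on either side of its handle. Next I'll retreat straight up, then back, and wait for it to settle.

```bash
python3 -m jog '0 0 -0.005 0 0 0 0.4;0 0 -0.012 0 0 0 0.4;0 0 -0.02 0 0 0 0.4;0 0 -0.03 0 0 0 0.4;0 0 -0.045 0 0 0 0.4;0 0 -0.065 0 0 0 0.4;0 0 -0.09 0 0 0 0.4;0 0 -0.12 0 0 0 0.4;0 0 -0.15 0 0 0 0.4;0 0 -0.15 0 0 0 0.4'
python3 -m jog '0.04 0 0 0 0 0 0.4;0.09 0 0 0 0 0 0.4;0.14 0 0 0 0 0 0.4;0.19 0 0 0 0 0 0.4;0.24 0 0 0 0 0 0.4;0.24 0 0 0 0 0 0.4;0.24 0 0 0 0 0 0.4;0.24 0 0 0 0 0 0.4;0.24 0 0 0 0 0 0.4;0.24 0 0 0 0 0 0.4;0.24 0 0 0 0 0 0.4;0.24 0 0 0 0 0 0.4'
python3 -m jog '0 0 0 0 0 0 0.4;0 0 0 0 0 0 0.4;0 0 0 0 0 0 0.4;0 0 0 0 0 0 0.4;0 0 0 0 0 0 0.4;0 0 0 0 0 0 0.4;0 0 0 0 0 0 0.4;0 0 0 0 0 0 0.4;0 0 0 0 0 0 0.4;0 0 0 0 0 0 0.4;0 0 0 0 0 0 0.4;0 0 0 0 0 0 0.4' >/dev/null
cat > w.py <<'E'
from h import *
a=grab('side','s6');b=grab('top','t6')
c=[cv2.convertScaleAbs(cv2.resize(f['img'][y:y+110,x:x+110],None,fx=3.6,fy=3.6,interpolation=cv2.INTER_CUBIC),alpha=1.8) for f,x,y in((a,290,110),(b,320,180))]
cv2.imwrite('pics/c8.png',np.hstack(c))
for f in(a,b):
  P=cloud(f);z=P[...,2];m=(f['z_map']>0)&(abs(P[...,0]-499)<75)&(abs(P[...,1]+175)<75)&(z>183)&(z<200)
  q=P[m]; A=np.c_[q[:,:2]-[499,-175],np.ones(len(q))];print(len(q),np.round(np.r_[q.min(0),q.max(0)],1),np.round(cv2.minEnclosingCircle(q[:,:2].astype(np.float32))[0],1))
E
python3 w.py; python3 -m jog '0 0 0 0 0 0 0.4;0 0 0 0 0 0 0.4;0 0 0 0 0 0 0.4'|head -1;cp pics/s6.pkl pics/s6a.pkl; cp pics/c8.png pics/c8a.png; python3 w.py
python3 - <<'E'
from h import *
d=cv2.absdiff(load('s6a')['img'],load('s6')['img'])[140:230,300:380]; print(d.mean(),d.max())
E
```

```text
t: 14.35
tool_pos: [498.7, -151.0, 356.1]
orientation: [0.005, 0.682, 0.732, 0.001]
ft_force: [0.8, -0.3, -0.2]
finger_gap: 34.0
gripper_force: 0.0
t: 15.55
tool_pos: [483.6, 40.8, 350.1]
orientation: [-0.0, 0.682, 0.731, -0.0]
ft_force: [-0.9, -0.0, 0.7]
finger_gap: 33.6
gripper_force: 0.0
316 [ 455.5 -220.4  183.   543.5 -121.5  199.9] [ 499.7 -171.2]
261 [ 454.8 -225.7  183.   542.2 -122.6  199.9] [ 498.5 -174.1]
t: 17.15
312 [ 455.6 -219.8  183.   543.9 -122.   199.8] [ 500.3 -171.3]
263 [ 454.8 -227.2  183.1  542.  -122.9  199.6] [ 498.7 -175. ]
1.1941203703703704 11
```

View pics/c8.png

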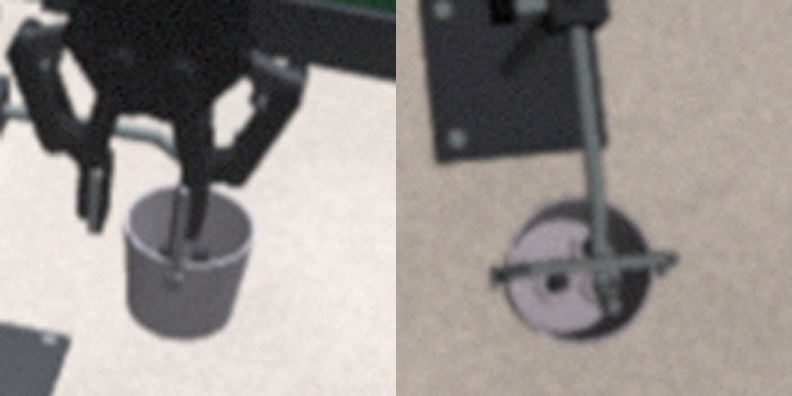

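The pail hangs in the valley, centred under the hook (top view crossing at about (605,262)). The two frames differ only by noise, so it is still. I can see bolts inside, and the robot is clear of everything.

```bash
python3 -m jog '0 0 0 0 0 0 0.4;0 0 0 0 0 0 0.4;0 0 0 0 0 0 0.4;0 0 0 0 0 0 0.4;0 0 0 0 0 0 0.4;0 0 0 0 0 0 0.4;0 0 0 0 0 0 0.4;0 0 0 0 0 0 0.4;0 0 0 0 0 0 0.4;0 0 0 0 0 0 0.4;0 0 0 0 0 0 0.4;0 0 0 0 0 0 0.4'|head -1; python3 -c "
from bench import manip
print(manip.hand_in())"
```

```text
t: 18.45
the job is handed in; nothing more can be done
None
```

The pail hangs still in the hook's valley, with the robot well clear, and the job was handed in at about 18.5 s; the last pictures show two bolts inside, with the third hidden from view, and I did not measure the pail's tilt after release.

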